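Set the knurled stop nut over two slotted gauge plates and hold it

TASK

Set the stop nut on the threaded post: slide the two slotted gauge plates home round the post, under the nut, as one square pile, one on the other and in line with the foot, and let go of them. Then thread the knurled nut down, clockwise from above, until it bottoms firmly on the pile, and back it off a quarter turn for running clearance, so that it no longer presses on the plates. Finish with the gripper still holding the nut there, as if while its thread-lock takes: do not let go at the end; leave the other things on the bench where they are.

Things in the scene. Friction and masses are not known exactly. Their poses are not given: they have to be found in the camera images.
- stop_foot: steel stop foot, bolted down. Origin on the axis of its threaded post at bench level, x along the foot. A pad 62 mm wide, top at z = 18 mm, reaches 35 mm ahead of the post and 81 mm behind it (-x, towards the robot); round it a flange 104 mm wide and 7 mm thick, from +45 to -91 mm, with four screw heads up to z = 12.5 mm. Plates slide on from the -x side, slot first, lying along x
- foot_seat (a point): on top of the foot's pad (z = 18 mm), on the axis of the threaded post (steel, 16 mm diameter, upright, its tip at z = 86 mm)
- knurled_nut: knurled nut with captive washer, already started on the post. Origin on the post axis at the washer's underside, z up; this frame rises and falls but does not turn. Washer 32 mm across, 3 mm thick; neck 27 mm across; knurled head 40 mm across, 13.5 to 31.5 mm above the origin: grip it there from above. At the start 5.5 to 8 mm stay free between the washer and a pile of two plates (top at z = 42 mm)
- nut_turn (a joint): turn of the nut, rad; grows clockwise from above, which lowers it 12 mm a full turn (washer underside at z = 54 mm minus 1.910 mm per rad). Range 0 to 8, starts at 2.1 to 3.4. Drag 0.05 N m, stays where left; stiffens where the washer meets the pile (6.28 with two plates), by about 0.05 N m in a further 0.3 rad; a quarter turn is 1.57
- gauge_plate_a: slotted bright-metal gauge plate, 110 x 50 x 12 mm, 0.15 kg, loose, lying flat; both alike, either may go underneath. Origin at the centre of its underside, x along its length to the open end of its slot, z up. The slot (20 mm wide, through) runs from the +x end to a round bottom 5 mm ahead of the centre. Solid tail (-x half): grip it there across the 50 mm; centre of mass at x = -7 mm
- gauge_plate_a_slot (a point): on the first plate's underside, 15 mm ahead of its centre, at the centre of the slot's round end: the post (16 mm) stands here when the plate is home, with 2 mm of play
- gauge_plate_b: slotted bright-metal gauge plate, 110 x 50 x 12 mm, 0.15 kg, loose, lying flat; both alike, either may go underneath. Origin at the centre of its underside, x along its length to the open end of its slot, z up. The slot (20 mm wide, through) runs from the +x end to a round bottom 5 mm ahead of the centre. Solid tail (-x half): grip it there across the 50 mm; centre of mass at x = -7 mm
- gauge_plate_b_slot (a point): on the second plate's underside, 15 mm ahead of its centre, at the centre of the slot's round end: the post (16 mm) stands here when the plate is home, with 2 mm of play
- screwdriver: bystander: screwdriver with a red handle, 210 mm long, near the front edge; origin under its middle
- marker: bystander: black-and-white felt marker, 138 mm long; origin under its middle
- mix_nozzle: bystander: white plastic mixing nozzle, 94 mm long, 19 mm thick; origin under its middle
- tape: bystander: roll of masking tape, 100 mm across, 25 mm high; origin under its middle
- cup: bystander: white plastic cup, 64 mm across, 60 mm high; origin under its middle
- spring_clamp: bystander: black spring clamp, 143 mm long; origin under its middle

How it is judged (in metres and radians):
On the way, in this order (a step that is already met when the one before it is completed fails the run):
1. both plates lie home round the post as one square pile and are let go (horizontal distance between each of gauge_plate_a_slot, gauge_plate_b_slot and foot_seat below 0.006 m and horizontal distance between gauge_plate_a and gauge_plate_b below 0.005 m and angle between the x axis of gauge_plate_a and the x axis of gauge_plate_b, either way round below 0.09 rad and angle between the x axis of each of gauge_plate_a, gauge_plate_b and the x axis of stop_foot, either way round below 0.14 rad and angle between each of gauge_plate_a, gauge_plate_b's own z axis and vertical below 0.06 rad and height (world z) of gauge_plate_a between 0.016 and 0.0325 m and height (world z) of gauge_plate_b between 0.016 and 0.0325 m and contact force between the fingers and gauge_plate_a below 0.5 N and contact force between the fingers and gauge_plate_b below 0.5 N), for 0.2 s.
2. the nut is threaded down until it bears on the pile with more than 4 N (horizontal distance between each of gauge_plate_a_slot, gauge_plate_b_slot and foot_seat below 0.006 m and horizontal distance between gauge_plate_a and gauge_plate_b below 0.005 m and angle between the x axis of gauge_plate_a and the x axis of gauge_plate_b, either way round below 0.09 rad and angle between the x axis of each of gauge_plate_a, gauge_plate_b and the x axis of stop_foot, either way round below 0.14 rad and angle between each of gauge_plate_a, gauge_plate_b's own z axis and vertical below 0.06 rad and height (world z) of gauge_plate_a between 0.016 and 0.0325 m and height (world z) of gauge_plate_b between 0.016 and 0.0325 m and (contact force between knurled_nut and gauge_plate_a above 4 N or contact force between knurled_nut and gauge_plate_b above 4 N)), for 0.1 s.
At the end, for the whole second after the job is handed in: plates flat on the foot, one on the other: slots within 6 mm of home, within 5 mm and 0.09 rad of each other, 0.14 rad of the foot; the nut, having borne on the pile, stands still 1.03 to 2.08 rad back from first contact (nut_turn 4.2 to 5.25), off the plates, gripped with over 1.5 N (horizontal distance between each of gauge_plate_a_slot, gauge_plate_b_slot and foot_seat below 0.006 m and horizontal distance between gauge_plate_a and gauge_plate_b below 0.005 m and angle between the x axis of gauge_plate_a and the x axis of gauge_plate_b, either way round below 0.09 rad and angle between the x axis of each of gauge_plate_a, gauge_plate_b and the x axis of stop_foot, either way round below 0.14 rad and angle between each of gauge_plate_a, gauge_plate_b's own z axis and vertical below 0.06 rad and height (world z) of gauge_plate_a between 0.016 and 0.0325 m and height (world z) of gauge_plate_b between 0.016 and 0.0325 m and contact force between knurled_nut and gauge_plate_a below 0.5 N and contact force between knurled_nut and gauge_plate_b below 0.5 N and value of joint nut_turn between 4.2 and 5.25 rad and velocity of joint nut_turn between -0.05 and 0.05 rad/s and contact force between the fingers and knurled_nut above 1.5 N); the arm keeps its last pose, push and grip.
It fails at once if a bystander is pushed more than 30 mm (distance of any of screwdriver, mix_nozzle, marker, tape, cup, spring_clamp from where it was at the start of the episode above 0.03 m).
It also fails if it takes over 72 s, if anything falls off the work surface, if the arm or the gripper's body presses on something with over 40 N, if the wrist force passes 120 N, or if a joint passes its speed limit or range.

ROBOT

A 6-joint arm with a two-finger parallel gripper is mounted at the origin on a cart in front of the work surface, level with it; the furniture and walls round the work are solid. World frame = base frame: x ahead of the robot, y to its left, z up, the work surface at z = 0. Lengths are in m, angles in degrees, forces in N, time in s.
With the tool pointing down it reaches from about 0.35 to 0.925 m from the base axis. Payload 6.4 kg.
Tool frame: the origin (TCP) lies at the very end of the fingers, on their centre line; the grasp point (between the pads) lies robot.grip_depth behind it (robot.grip_depth is the distance from the TCP to the grasp point, in m); z points along the fingers, y is the line along which they close (so a half turn about z gives the same grasp; the last joint's range is limited). The gripper opens to 94 mm and grips with 3 to 60 N. Pads are 16 mm wide; open, the fingers measure 119 mm over their backs; the gripper's body (75 mm by 177 mm) begins 78 mm behind the grasp point.
Start: joints at [-9.975, 14.043, 89.255, -0, 76.702, -9.975], TCP at [0.65, 0, 0.205] pointing down, gripper open.
Joint ranges: [-179.41, 179.41], [-58.25, 129.5], [7.25, 145.43], [-54.29, 234.29], [11.92, 165.04], [-157.13, 157.13]. Speed limits (degrees/s): [147.25, 147.25, 180, 180, 180, 180].

INTERFACE

Orientations are given as a 3x3 rotation matrix whose columns are the frame's x, y, z axes.
In Python, from bench import robot gives the robot as it stands.
- The arm moves only by the tool play_rows, never from a script. Its argument "deltas" is a list of rows, each an object with "dp": the shift along the tool's x, y, z in mm, a list of three; "roll": the turn about the tool's z in rad; "claw": the finger opening in mm, from 0 to 94. In form: [{"dp": [dx, dy, dz], "roll": roll, "claw": claw}, ...]. A call has 1 to 12 rows; each row is the pose to reach, as a shift and turn from the pose commanded when the call began, along the tool's axes at that moment; what a row does not reach only later rows make up. A row lasts 1/8 s, in which the tool goes at most 62.5 mm and 10.7 degrees, less where a joint would pass 70% of its speed; a pose out of reach is approached as far as the arm can. A call with a gripper value outside its range is refused whole. The fingers move at their own pace and stop on an object; "grip_force" is the grip in N (left out, the last holds). Time passes only in rows, so rows that repeat a pose let the fingers close. It gives the time, the measured TCP pose, the force, the opening and the grip force at its end, in the units of the state.
- robot.observe(): the state, without advancing time (a new reading comes with each control period).
- robot.get_image(name): name is "scene" or "side" or "wrist"; returns the picture (400x640x3 uint8, red, green, blue); there is no depth.
- robot.get_calibration(name): a dict with "mtx" (3x3 intrinsics, pixels), "k1" (the pictures are not rectified: a ray, as slopes to the right and down, at radius r is drawn at 1 + k1 r^2 times it, then the intrinsics apply), "camera_from_world" (4x4, takes a point from world to camera coordinates). Camera axes: x right, y down, z forward; pixel columns grow to the right and rows downward; lengths in m; the calibration is good to about 2 mm. A picture is of the moment at which its call begins: read the wrist's pose just before it. get_calibration takes no time and is no camera call; for the wrist camera it gives the pose at the moment of the call.
- robot.sign_off(): hands the job in; it is judged then, once.
The state is a dict: "t": time; "q": joint angles; "qvel": joint speeds; "joint_efforts": joint torques, N m; "tool_pos": TCP position; "eef_rot": TCP orientation; "ft_force": force on the tool from outside, world axes, zero at the start; "torque": the same for the moment, N m; "opening": finger opening in m; "grip_force": force on a finger pad.
Only numpy, scipy, OpenCV 4.12 (cv2) and the standard library are available. Lean on these libraries where they do the work, as an engineer would, in place of code of your own. Each camera call takes 0.05 s, during which the arm holds its last target. There are 200 camera calls.

## Working session

There is one attempt and no reset: what is moved stays moved. The work goes in short steps, Python scripts to look and compute and a tool call to move; the robot and the scene stay as the last step left them, time stands still between calls to the robot, and variables do not carry over. Pictures are saved under pics/ and viewed, at most 10 in all, crops included, and the job is handed in when it is done.

Besides the shell and the picture viewer there is one more tool, called after "Call:" as name(argument=value, ...), one argument or row to a line, values as JSON. play_rows: Moves the arm, as the interface text tells. Its arguments: {"type":"object","properties":{"deltas":{"type":"array","items":{"type":"object","properties":{"dp":{"type":"array","items":{"type":"number"}},"roll":{"type":"number"},"claw":{"type":"number"}}}},"grip_force":{"type":"number"}},"required":["deltas"]}

```bash
ls; mkdir -p pics; cat > h.py <<'E'
import numpy as np, cv2
from bench import robot
def save(name,fn):
    c=robot.get_calibration(name); im=robot.get_image(name)
    cv2.imwrite('pics/'+fn+'.png',im[:,:,::-1]); np.save('pics/'+fn+'_T.npy',c['camera_from_world']); return im,c
def ray(c,u,v,z):
    K=c['mtx'];T=np.array(c['camera_from_world']);k=c['k1']
    d=np.array([(u-K[0][2])/K[0][0],(v-K[1][2])/K[1][1]]);s=d.copy()
    for _ in range(20): s=d/(1+k*(s@s))
    R=T[:3,:3];o=-R.T@T[:3,3];w=R.T@np.array([s[0],s[1],1])
    return o+w*(z-o[2])/w[2]
def pix(c,p):
    T=np.array(c['camera_from_world']);q=T[:3,:3]@np.array(p)+T[:3,3];s=q[:2]/q[2];s=s*(1+c['k1']*(s@s))
    return np.array(c['mtx'])[:2,:2]@s+np.array(c['mtx'])[:2,2]
E
python3 - <<'E'
from h import *
print(robot.grip_depth, robot.observe())
a=[save(n,n+'0') for n in('scene','side','wrist')]
for im,c in a: print(np.array(c['mtx']).round(1).tolist(),c['k1'],np.array(c['camera_from_world']).round(3).tolist())
cv2.imwrite('pics/two.png',np.hstack([cv2.resize(a[0][0],(400,250)),cv2.resize(a[1][0],(400,250))])[:,:,::-1])
E
```

```text
pics
0.0188 {'t': 0.0, 'q': array([-9.97567236e+00,  1.40830820e+01,  8.93238522e+01, -7.36121001e-04,
        7.67005365e+01, -9.97582213e+00]), 'qvel': array([ 0.03999506, -0.06605742, -0.01516818,  0.00511381,  0.02140985,
        0.00267864]), 'joint_efforts': array([ 8.38778797e-04, -4.15839279e+01, -3.14599335e+01,  6.84806099e-02,
        3.33599187e-02, -1.41738678e-04]), 'tool_pos': array([6.49409180e-01, 1.00861357e-04, 2.04366867e-01]), 'eef_rot': array([[-5.29208109e-06,  9.99998290e-01, -1.84952401e-03],
       [ 9.99999951e-01,  5.87028208e-06,  3.12616222e-04],
       [ 3.12626544e-04, -1.84952227e-03, -9.99998241e-01]]), 'ft_force': array([-0.78858834, -0.31548447, -0.56523954]), 'torque': array([-0.03984279,  0.00924526,  0.05014444]), 'grip_force': 0.0, 'opening': 0.09380389871373533}
[[379.8, 0.0, 314.9], [0.0, 379.8, 197.3], [0.0, 0.0, 1.0]] -0.03175427314382162 [[-0.875, -0.484, -0.02, 0.54], [-0.338, 0.639, -0.691, 0.175], [0.347, -0.598, -0.723, 0.971], [0.0, 0.0, 0.0, 1.0]]
[[456.4, 0.0, 310.3], [0.0, 456.4, 197.1], [0.0, 0.0, 1.0]] -0.0856447467487224 [[-0.999, 0.053, 0.005, 0.57], [0.026, 0.567, -0.823, -0.006], [-0.046, -0.822, -0.567, 1.463], [0.0, 0.0, 0.0, 1.0]]
[[283.0, 0.0, 317.5], [0.0, 283.0, 197.8], [0.0, 0.0, 1.0]] -0.015515624991962539 [[1.0, -0.0, -0.002, -0.648], [0.0, -0.969, 0.248, -0.026], [-0.002, -0.248, -0.969, 0.39], [0.0, 0.0, 0.0, 1.0]]
```

View pics/scene0.png

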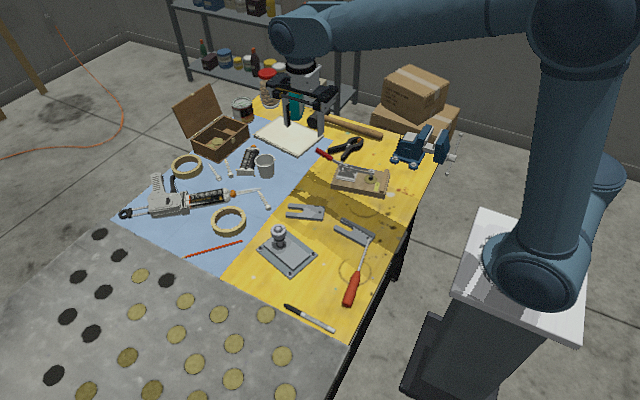

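View pics/wrist0.png

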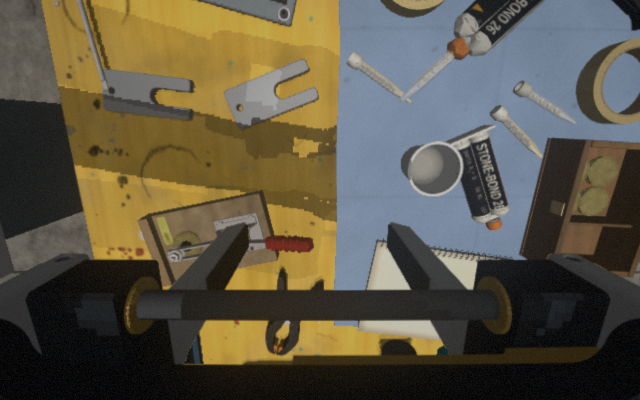

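The scene view shows the foot with post and nut at about (283,245), and plates at about (305,212) and (352,232). In the wrist view the plates sit at (272,92) and (150,95), slots to the right. The screwdriver blade at (95,50) is next to the second plate's tail, and the foot is at the top edge.

```bash
python3 - <<'E'
from h import *
c=robot.get_calibration('wrist')
for n,u,v,z in [('P1 tail',228,97,.012),('P1',272,92,.012),('P1tipA',306,62,.012),('P1tipB',318,97,.012),('P1 tail2',238,125,.012),('P2 tailTop',108,70,.012),('P2tailbot',105,108,.012),('P2tipA',192,83,.012),('P2tipB',192,118,.012),('drv',95,50,.005),('drv2',105,80,.01)]: print(n,ray(c,u,v,z).round(4))
c=robot.get_calibration('scene')
for n,u,v,z in [('nuttop',279,228,.075),('foot back',318,264,.007),('foot left',258,247,.007),('front',288,284,.007),('farcorner',285,222,.007),('P1',305,212,.012),('P2',352,232,.012),('drvh',352,290,.015),('drvtip',372,240,.005),('marker1',286,307,.01),('marker2',333,330,.01)]: print(n,ray(c,u,v,z).round(4))
E
```

```text
P1 tail [0.5369 0.1059 0.012 ]
P1 [0.592  0.1116 0.012 ]
P1tipA [0.6345 0.146  0.012 ]
P1tipB [0.649  0.1057 0.012 ]
P1 tail2 [0.5471 0.072  0.012 ]
P2 tailTop [0.391  0.1383 0.012 ]
P2tailbot [0.3792 0.0936 0.012 ]
P2tipA [0.4935 0.1225 0.012 ]
P2tipB [0.4891 0.0808 0.012 ]
drv [0.3738 0.1627 0.005 ]
drv2 [0.3838 0.1271 0.01  ]
nuttop [0.5877 0.2419 0.075 ]
foot back [0.4694 0.2514 0.007 ]
foot left [0.6374 0.2801 0.007 ]
front [0.5067 0.3382 0.007 ]
farcorner [0.6197 0.1716 0.007 ]
P1 [0.586  0.1159 0.012 ]
P2 [0.4354 0.1189 0.012 ]
drvh [0.3587 0.2827 0.015 ]
drvtip [0.3778 0.1133 0.005 ]
marker1 [0.4772 0.3945 0.01  ]
marker2 [0.3541 0.3921 0.01  ]
```

Call:
play_rows(
  deltas=[
    {"dp": [25,-60,-25],"roll": 0,"claw": 94},
    {"dp": [50,-110,-50],"roll": 0,"claw": 94},
    {"dp": [60,-130,-60],"roll": 0,"claw": 94},
    {"dp": [60,-130,-60],"roll": 0,"claw": 94},
    {"dp": [60,-130,-60],"roll": 0,"claw": 94},
  ],
)

```text
t: 0.78
tool_pos: [0.5203, 0.0596, 0.2648]
eef_rot: [[0.0, 1.0, -0.001], [1.0, -0.0, -0.0], [-0.0, -0.001, -1.0]]
ft_force: [0.6, 0.2, -0.2]
opening: 0.0941
grip_force: 0.0
```

```bash
python3 - <<'E'
from h import *
im,c=save('wrist','w1')
cv2.imwrite('pics/w1c.png',cv2.resize(im[0:260,100:480],None,fx=2,fy=2,interpolation=cv2.INTER_CUBIC)[:,:,::-1])
print(robot.observe()['tool_pos'])
E
```

```text
[0.52038248 0.05951699 0.26448721]
```

View pics/w1c.png

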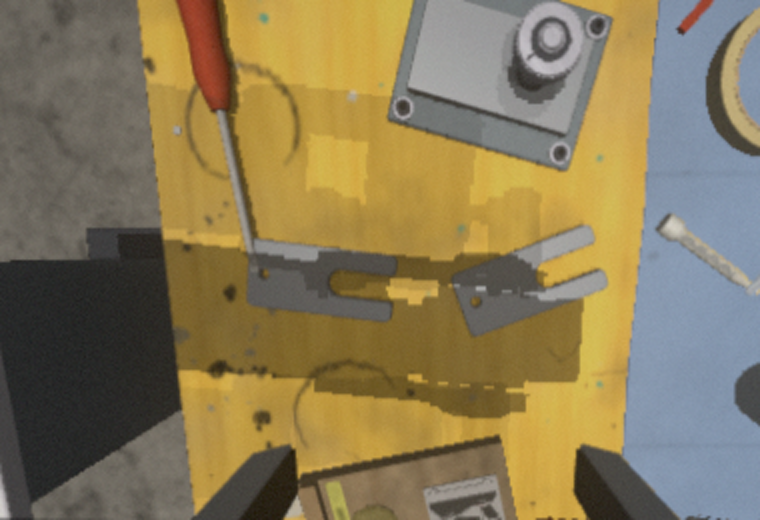

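Close view (crop, scale 2): the foot's flange corners are (388,120), (567,169) and (612,17), and the nut head's top is at (551,37). Plate 2's corners are (255,240), (247,303), (390,320), (397,265), with the screwdriver tip touching near (250,248). Plate 1's corners are (455,283), (475,335), (606,283), (590,227).

```bash
python3 - <<'E'
from h import *
c=robot.get_calibration('wrist')
P=lambda u,v,z: ray(c,100+u/2,v/2,z)[:2]
F=[P(388,120,.007),P(567,169,.007),P(612,17,.007)]
print('flange',np.array(F).round(4).tolist(),np.linalg.norm(F[1]-F[0]),np.linalg.norm(F[2]-F[1]))
e=F[1]-F[0]; y1=np.arctan2(e[1],e[0]); e=F[2]-F[1]; y2=np.arctan2(-e[0],e[1]); print('yaw',np.degrees([y1,y2]))
print('pad yaw',np.degrees(np.arctan2(*(P(562,133,.018)-P(407,90,.018))[::-1])))
y=(y1+y2)/2;ex=np.array([np.cos(y),np.sin(y)]);ey=np.array([-ex[1],ex[0]])
print('post from flange',[F[0]+91*.001*ex+.052*ey,F[1]-.045*ex+.052*ey,F[2]-.045*ex-.052*ey])
for z in(.079,.081): print('nut top ctr',P(551,37,z), 'post tip .086',P(551,36,.086))
for n,q in {'P2':[(255,240),(247,303),(390,320),(397,265)],'P1':[(455,283),(475,335),(606,283),(590,227)]}.items():
    X=np.array([P(*a,.012) for a in q]);print(n,X.round(4).tolist(),[np.linalg.norm(X[i]-X[i-1]).round(4) for i in range(4)])
    r=cv2.minAreaRect((X*1000).astype(np.float32));print(r); d=X[2]+X[3]-X[0]-X[1];print('yaw',np.degrees(np.arctan2(d[1],d[0])),'ctr',X.mean(0))
print('drv tip',P(250,250,.004),'shaft',P(220,110,.01),'nozzle',P(665,225,.01))
E
```

```text
flange [[0.4859, 0.221], [0.6148, 0.1883], [0.6404, 0.2863]] 0.13298251655770327 0.10136151870373898
yaw [-14.26006358 -14.64594371]
pad yaw -14.259804274532971
post from flange [array([0.58702967, 0.24865709]), array([0.58421872, 0.24984403]), array([0.58389057, 0.24720331])]
nut top ctr [0.5861081 0.2502828] post tip .086 [0.58480982 0.24849526]
nut top ctr [0.5857438  0.24962732] post tip .086 [0.58480982 0.24849526]
P2 [[0.3866, 0.1387], [0.3769, 0.0927], [0.485, 0.0797], [0.491, 0.1205]] [np.float64(0.106), np.float64(0.047), np.float64(0.1088), np.float64(0.0413)]
((434.140380859375, 107.98641967773438), (46.961185455322266, 108.79395294189453), 81.6065673828125)
yaw -8.362078736149853 ctr [0.43484565 0.10791206]
P1 [[0.5342, 0.1073], [0.5498, 0.0682], [0.6474, 0.1074], [0.6328, 0.1477]] [np.float64(0.1065), np.float64(0.0422), np.float64(0.1052), np.float64(0.0429)]
((591.3007202148438, 107.93241882324219), (106.6153564453125, 42.89052963256836), 21.87916374206543)
yaw 22.07615345524026 ctr [0.59105717 0.10763854]
drv tip [0.37974093 0.13161471] shaft [0.36793388 0.22741846] nozzle [0.68854737 0.14931396]
```

Call:
play_rows(
  deltas=[
    {"dp": [20,20,40],"roll": 0.18,"claw": 80},
    {"dp": [36,41,80],"roll": 0.36,"claw": 80},
    {"dp": [36,41,120],"roll": 0.54,"claw": 80},
    {"dp": [36,41,150],"roll": 0.72,"claw": 80},
    {"dp": [36,41,170],"roll": 0.9,"claw": 80},
    {"dp": [36,41,180],"roll": 1.08,"claw": 80},
    {"dp": [36,41,200],"roll": 1.187,"claw": 80},
    {"dp": [36,41,200],"roll": 1.187,"claw": 80},
  ],
)

```text
t: 1.82
tool_pos: [0.5596, 0.0955, 0.0626]
eef_rot: [[0.927, 0.375, -0.005], [0.375, -0.927, 0.0], [-0.005, -0.002, -1.0]]
ft_force: [0.8, 0.4, -0.1]
opening: 0.0799
grip_force: 0.0
```

```bash
python3 - <<'E'
from h import *
im,c=save('wrist','w2'); print(robot.observe()['q'].round(1))
X=[.591,.1076];y=np.radians(22);R=np.array([[np.cos(y),-np.sin(y)],[np.sin(y),np.cos(y)]])
o=im.copy()
for a,b in [(-55,-25),(-55,25),(55,25),(55,-25),(15,0),(5,0)]:
    p=R@[a/1e3,b/1e3]+X; cv2.circle(o,tuple(int(t) for t in pix(c,[*p,.012])),2,(255,0,0),-1)
for z in(.018,.086): cv2.circle(o,tuple(int(t) for t in pix(c,[.585,.249,z])),3,(0,255,0),-1)
cv2.imwrite('pics/w2o.png',o[:,:,::-1])
E
```

```text
[ -1.7  13.2 106.3  -0.   60.6  66.2]
```

View pics/w2o.png

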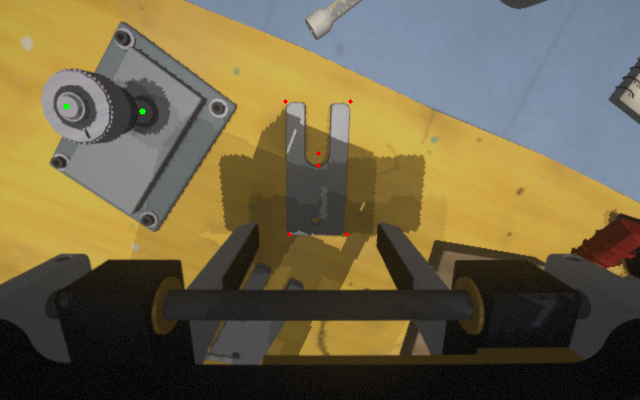

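The overlay matches the plate's corners and the post: the slot end is at (318,165) and the nut at (68,105). I'll descend and grip.

Call:
play_rows(
  deltas=[
    {"dp": [0,0,30],"roll": 0,"claw": 80},
    {"dp": [0,0,50],"roll": 0,"claw": 80},
    {"dp": [0,0,58],"roll": 0,"claw": 60},
    {"dp": [0,0,58],"roll": 0,"claw": 40},
    {"dp": [0,0,58],"roll": 0,"claw": 40},
    {"dp": [0,0,58],"roll": 0,"claw": 40},
    {"dp": [0,0,58],"roll": 0,"claw": 40},
  ],
  grip_force=25,
)

```text
t: 2.75
tool_pos: [0.5617, 0.0961, 0.0083]
eef_rot: [[0.927, 0.375, 0.001], [0.375, -0.927, 0.0], [0.001, 0.001, -1.0]]
ft_force: [-1.0, -0.0, 3.9]
opening: 0.0498
grip_force: 25.0
```

Call:
play_rows(
  deltas=[
    {"dp": [0,0,0],"roll": 0,"claw": 58},
    {"dp": [0,0,4],"roll": 0,"claw": 58},
    {"dp": [0,0,5],"roll": 0,"claw": 58},
    {"dp": [0,0,5],"roll": 0,"claw": 40},
    {"dp": [0,0,5],"roll": 0,"claw": 40},
    {"dp": [0,0,5],"roll": 0,"claw": 40},
  ],
  grip_force=30,
)

```text
t: 3.5
tool_pos: [0.5608, 0.096, 0.0023]
eef_rot: [[0.927, 0.374, -0.0], [0.374, -0.927, -0.0], [-0.0, -0.0, -1.0]]
ft_force: [0.5, -0.7, -0.9]
opening: 0.0499
grip_force: 30.0
```

Call:
play_rows(
  deltas=[
    {"dp": [0,0,-25],"roll": 0,"claw": 40},
    {"dp": [-15,-15,-45],"roll": 0.1,"claw": 40},
    {"dp": [-40,-45,-45],"roll": 0.25,"claw": 40},
    {"dp": [-74,-84,-45],"roll": 0.42,"claw": 40},
    {"dp": [-74,-84,-45],"roll": 0.58,"claw": 40},
    {"dp": [-52,-122,-45],"roll": 0.635,"claw": 40},
    {"dp": [-30,-160,-45],"roll": 0.635,"claw": 40},
    {"dp": [-9,-198,-45],"roll": 0.635,"claw": 40},
    {"dp": [-9,-198,-45],"roll": 0.635,"claw": 40},
    {"dp": [-9,-198,-45],"roll": 0.635,"claw": 40},
  ],
)

```text
t: 4.75
tool_pos: [0.478, 0.2758, 0.047]
eef_rot: [[0.969, -0.248, -0.001], [-0.248, -0.969, -0.001], [-0.001, 0.001, -1.0]]
ft_force: [-0.1, -0.2, -1.6]
opening: 0.0499
grip_force: 30.0
```

```bash
python3 - <<'E'
from h import *
im,c=save('wrist','w3'); s=robot.observe(); print(s['q'].round(1),s['tool_pos'])
o=im.copy(); X=s['tool_pos']; R=s['eef_rot']
for a,b in [(87.4,25),(87.4,-25),(47.4,0),(37.4,0)]:
    p=X+R@np.array([a,b,0])/1e3; cv2.circle(o,tuple(int(t) for t in pix(c,[p[0],p[1],X[2]+.010])),2,(255,0,0),-1)
for z in(.018,.086): cv2.circle(o,tuple(int(t) for t in pix(c,[.585,.249,z])),3,(0,255,0),-1)
ex=np.array([.9686,-.2487]);ey=np.array([.2487,.9686])
for a,b in[(.045,.052),(.045,-.052),(-.091,.052)]: cv2.circle(o,tuple(int(t) for t in pix(c,[*(np.array([.585,.249])+a*ex+b*ey),.007])),2,(0,255,255),-1)
cv2.imwrite('pics/w3o.png',o[:,:,::-1])
E
```

```text
[ 18.2  12.7 109.2  -0.   58.3 122.6] [0.47805295 0.27542819 0.04704178]
```

View pics/w3o.png

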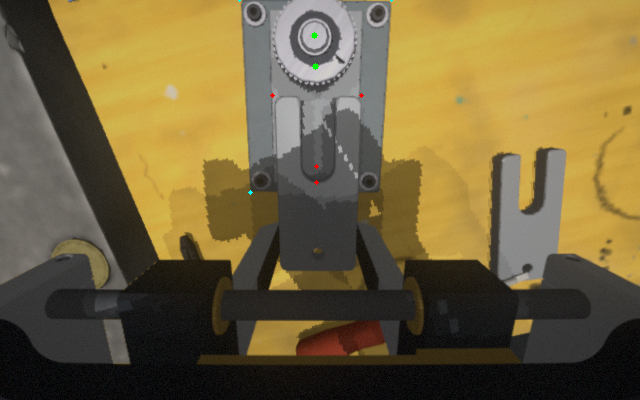

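Viewed: the plate is level in the gripper with its slot centred at column 318. The post tip is at (314,36), so about 2 mm to the left. I'll correct that, lower and slide on.

Call:
play_rows(
  deltas=[
    {"dp": [0,-2,12],"roll": 0,"claw": 40},
    {"dp": [0,-2,22],"roll": 0,"claw": 40},
    {"dp": [0,-2,23],"roll": 0,"claw": 40},
    {"dp": [10,-2,23],"roll": 0,"claw": 40},
    {"dp": [20,-2,23],"roll": 0,"claw": 40},
    {"dp": [30,-2,23],"roll": 0,"claw": 40},
  ],
)

```text
t: 5.55
tool_pos: [0.5094, 0.2705, 0.0249]
eef_rot: [[0.969, -0.249, 0.001], [-0.249, -0.969, 0.0], [0.001, -0.0, -1.0]]
ft_force: [0.2, 0.2, -1.4]
opening: 0.0495
grip_force: 30.0
```

```bash
python3 - <<'E'
from h import *
im,c=save('wrist','w4')
cv2.imwrite('pics/w4c.png',cv2.resize(im[0:300,200:440],None,fx=2,fy=2)[:,:,::-1])
print(robot.observe()['tool_pos'])
E
```

```text
[0.5106199  0.27028124 0.02515362]
```

View pics/w4c.png

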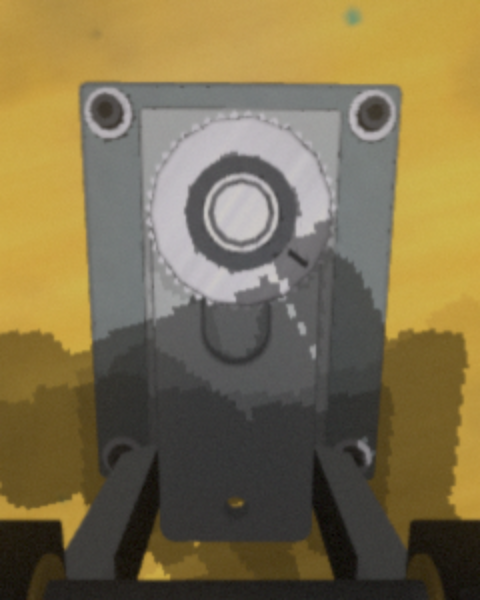

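Call:
play_rows(
  deltas=[
    {"dp": [10,1,0],"roll": 0,"claw": 40},
    {"dp": [20,1,0],"roll": 0,"claw": 40},
    {"dp": [27,1,0],"roll": 0,"claw": 40},
    {"dp": [29,1,0],"roll": 0,"claw": 40},
    {"dp": [29,1,0],"roll": 0,"claw": 40},
  ],
)

```text
t: 6.22
tool_pos: [0.5359, 0.2625, 0.0244]
eef_rot: [[0.969, -0.249, -0.0], [-0.249, -0.969, -0.0], [-0.0, 0.0, -1.0]]
ft_force: [-0.4, 0.3, -1.8]
opening: 0.0496
grip_force: 30.0
```

```bash
python3 - <<'E'
from h import *
im,c=save('wrist','w5'); s=robot.observe(); X=s['tool_pos'];R=s['eef_rot'];print(X,s['ft_force'].round(1))
g=cv2.cvtColor(im,cv2.COLOR_RGB2GRAY)
cv2.imwrite('pics/w5c.png',cv2.resize(im[80:300,220:420],None,fx=2.7,fy=2.7,interpolation=cv2.INTER_CUBIC)[:,:,::-1])
for p,z in[((.585,.249),.086),((.585,.249),.018)]: q=pix(c,[*p,z]);print((q-[220,80])*2.7)
p=X+R@np.array([.0374,0,0]);print('pred slot bottom',(pix(c,[p[0],p[1],X[2]+.0097])-[220,80])*2.7)
E
```

```text
[0.53567031 0.26256703 0.02434507] [-0.5 -0.5 -1.2]
[263.34437123 257.5678078 ]
[263.43767372 208.92990598]
pred slot bottom [259.5093618  278.03274439]
```

View pics/w5c.png

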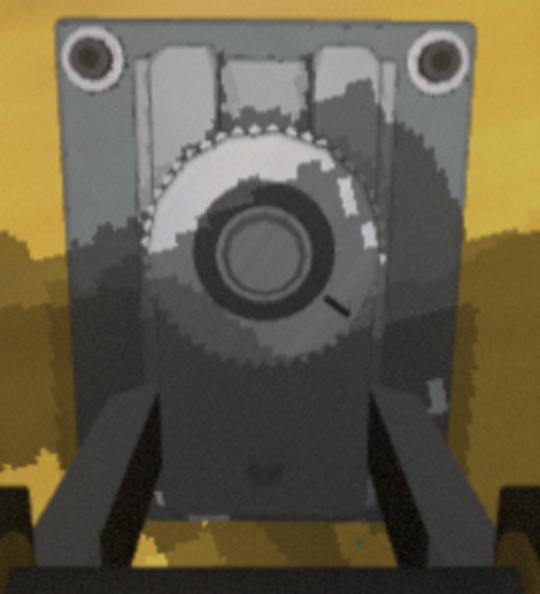

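Viewed: the post tip is at (263,255) in the crop, where it was predicted, and the plate tips straddle the post. It needs about 4 mm more forward, then lowering and release.

Call:
play_rows(
  deltas=[
    {"dp": [3,0,0],"roll": 0,"claw": 40},
    {"dp": [4,0,1],"roll": 0,"claw": 40},
    {"dp": [4,0,3],"roll": 0,"claw": 40},
    {"dp": [4,0,5],"roll": 0,"claw": 40},
    {"dp": [4,0,5],"roll": 0,"claw": 40},
  ],
)

```text
t: 6.9
tool_pos: [0.5398, 0.2615, 0.0201]
eef_rot: [[0.969, -0.248, -0.001], [-0.248, -0.969, -0.0], [-0.0, 0.0, -1.0]]
ft_force: [-2.5, -1.7, 4.7]
opening: 0.0495
grip_force: 30.0
```

Call:
play_rows(
  deltas=[
    {"dp": [0,0,0],"roll": 0,"claw": 64},
    {"dp": [0,0,0],"roll": 0,"claw": 64},
    {"dp": [0,0,-30],"roll": 0,"claw": 64},
    {"dp": [-20,20,-60],"roll": 0,"claw": 64},
    {"dp": [-55,70,-60],"roll": -0.05,"claw": 64},
    {"dp": [-80,125,-60],"roll": -0.112,"claw": 66},
    {"dp": [-94,178,-55],"roll": -0.112,"claw": 66},
    {"dp": [-94,178,-40],"roll": -0.112,"claw": 66},
    {"dp": [-94,178,-40],"roll": -0.112,"claw": 66},
  ],
)

```text
t: 8.02
tool_pos: [0.4041, 0.1126, 0.0586]
eef_rot: [[0.99, -0.139, -0.002], [-0.139, -0.99, 0.0], [-0.002, -0.0, -1.0]]
ft_force: [-0.4, -0.1, -0.0]
opening: 0.0664
grip_force: 0.0
```

```bash
python3 - <<'E'
from h import *
im,c=save('wrist','w6'); s=robot.observe(); print(s['q'].round(1),s['tool_pos'])
o=im.copy();X=[.4345,.108];y=np.radians(-8);R=np.array([[np.cos(y),-np.sin(y)],[np.sin(y),np.cos(y)]])
for a,b in [(-55,-25),(-55,25),(55,25),(55,-25),(15,0),(5,0)]:
    p=R@[a/1e3,b/1e3]+X; cv2.circle(o,tuple(int(t) for t in pix(c,[*p,.012])),2,(255,0,0),-1)
cv2.imwrite('pics/w6o.png',o[:,:,::-1])
E
```

```text
[  0.   -6.4 127.6   0.   58.8  98. ] [0.40483423 0.11297405 0.05921855]
```

View pics/w6o.png

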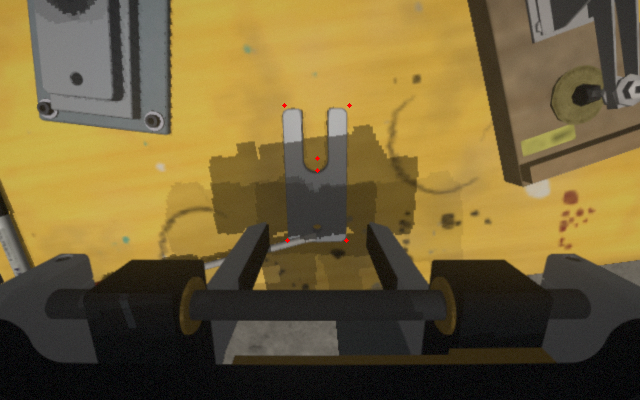

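Viewed: plate b matches its predicted corners, with the slot bottom at (317,171). The screwdriver blade runs along the tail edge around (300,240) and away to (205,265), clear of where the fingers go. I'll descend and grip.

Call:
play_rows(
  deltas=[
    {"dp": [0,0,25],"roll": 0,"claw": 66},
    {"dp": [0,0,45],"roll": 0,"claw": 66},
    {"dp": [0,0,55],"roll": 0,"claw": 66},
    {"dp": [0,0,57],"roll": 0,"claw": 66},
    {"dp": [0,0,57],"roll": 0,"claw": 66},
  ],
)

```text
t: 8.7
tool_pos: [0.4052, 0.1127, 0.003]
eef_rot: [[0.99, -0.138, 0.001], [-0.138, -0.99, 0.0], [0.001, -0.0, -1.0]]
ft_force: [0.5, -0.6, -0.8]
opening: 0.066
grip_force: 0.0
```

Call:
play_rows(
  deltas=[
    {"dp": [0,0,0],"roll": 0,"claw": 40},
    {"dp": [0,0,0],"roll": 0,"claw": 40},
    {"dp": [0,0,0],"roll": 0,"claw": 40},
    {"dp": [1,0,-20],"roll": 0,"claw": 40},
    {"dp": [3,0,-45],"roll": 0,"claw": 40},
    {"dp": [15,-40,-47],"roll": 0.05,"claw": 40},
    {"dp": [28,-85,-47],"roll": 0.112,"claw": 40},
    {"dp": [40,-130,-47],"roll": 0.112,"claw": 40},
    {"dp": [50,-172,-47],"roll": 0.112,"claw": 40},
    {"dp": [50,-172,-47],"roll": 0.112,"claw": 40},
    {"dp": [50,-172,-47],"roll": 0.112,"claw": 40},
  ],
)

```text
t: 10.07
tool_pos: [0.477, 0.2753, 0.0487]
eef_rot: [[0.969, -0.248, -0.002], [-0.248, -0.969, -0.001], [-0.001, 0.001, -1.0]]
ft_force: [-0.1, -0.9, -0.9]
opening: 0.0493
grip_force: 29.9
```

```bash
python3 - <<'E'
from h import *
im,c=save('wrist','w7'); s=robot.observe(); X=s['tool_pos'];R=s['eef_rot'];print(X,s['grip_force'],s['opening'])
t=R.T@(np.array([.585,.249,0])-X);print('post in tool mm',t[:2]*1e3)
o=im.copy()
for z in(.086,): cv2.circle(o,tuple(int(v) for v in pix(c,[.585,.249,z])),2,(0,255,0),-1)
for a,b in [(84.5,25),(84.5,-25),(34.5,0),(-25.5,25),(-25.5,-25)]:
    p=X+R@np.array([a,b,0])/1e3; cv2.circle(o,tuple(int(t) for t in pix(c,[p[0],p[1],X[2]+.009])),2,(255,0,0),-1)
cv2.imwrite('pics/w7c.png',cv2.resize(o[0:290,200:440],None,fx=2,fy=2,interpolation=cv2.INTER_CUBIC)[:,:,::-1])
im,c=save('side','s7')
E
```

```text
[0.47699891 0.27501637 0.04884923] 29.904145002365112 0.04967320883019014
post in tool mm [111.14202939  -1.75934015]
```

View pics/w7c.png

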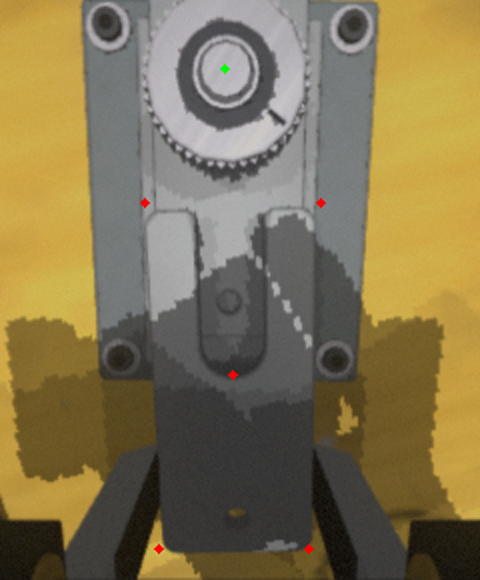

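Viewed: plate b is held square, slot bottom at (233,375) as predicted. The post tip is about 2 mm to the left. Plate a's hole shows at (229,300), so it lies in place on the pad.

Call:
play_rows(
  deltas=[
    {"dp": [0,-2,8],"roll": 0,"claw": 40},
    {"dp": [0,-2,13],"roll": 0,"claw": 40},
    {"dp": [3,-2,13],"roll": 0,"claw": 40},
    {"dp": [8,-2,13],"roll": 0,"claw": 40},
    {"dp": [12,-2,13],"roll": 0,"claw": 40},
    {"dp": [12,-2,13],"roll": 0,"claw": 40},
  ],
)

```text
t: 10.92
tool_pos: [0.4906, 0.2748, 0.0367]
eef_rot: [[0.969, -0.249, 0.001], [-0.249, -0.969, 0.0], [0.001, -0.0, -1.0]]
ft_force: [-0.5, 0.1, -1.5]
opening: 0.0497
grip_force: 29.9
```

Call:
play_rows(
  deltas=[
    {"dp": [8,1,1],"roll": 0,"claw": 40},
    {"dp": [18,1,1],"roll": 0,"claw": 40},
    {"dp": [28,1,1],"roll": 0,"claw": 40},
    {"dp": [38,1,1],"roll": 0,"claw": 40},
    {"dp": [46,1,1],"roll": 0,"claw": 40},
    {"dp": [50,1,1],"roll": 0,"claw": 40},
    {"dp": [51,1,1],"roll": 0,"claw": 40},
    {"dp": [51,1,1],"roll": 0,"claw": 40},
  ],
)

```text
t: 11.92
tool_pos: [0.5389, 0.2612, 0.0354]
eef_rot: [[0.969, -0.248, -0.0], [-0.248, -0.969, -0.0], [-0.0, 0.0, -1.0]]
ft_force: [-0.9, -0.3, -1.7]
opening: 0.0495
grip_force: 29.9
```

Call:
play_rows(
  deltas=[
    {"dp": [2,0,0],"roll": 0,"claw": 40},
    {"dp": [3,0,0],"roll": 0,"claw": 40},
    {"dp": [3,0,2],"roll": 0,"claw": 40},
    {"dp": [3,0,4],"roll": 0,"claw": 40},
    {"dp": [3,0,4],"roll": 0,"claw": 40},
  ],
)

```text
t: 12.55
tool_pos: [0.5423, 0.2605, 0.033]
eef_rot: [[0.969, -0.248, -0.0], [-0.248, -0.969, -0.0], [-0.0, 0.0, -1.0]]
ft_force: [-4.9, -2.6, 8.6]
opening: 0.0496
grip_force: 29.9
```

Call:
play_rows(
  deltas=[
    {"dp": [0,0,0],"roll": 0,"claw": 62},
    {"dp": [0,0,0],"roll": 0,"claw": 62},
    {"dp": [0,0,-30],"roll": 0,"claw": 62},
    {"dp": [-20,0,-70],"roll": 0,"claw": 70},
    {"dp": [-40,0,-95],"roll": 0,"claw": 70},
    {"dp": [-40,0,-95],"roll": 0,"claw": 70},
    {"dp": [-40,0,-95],"roll": 0,"claw": 70},
  ],
)

```text
t: 13.42
tool_pos: [0.5031, 0.2701, 0.1253]
eef_rot: [[0.969, -0.249, -0.001], [-0.249, -0.969, -0.0], [-0.001, 0.001, -1.0]]
ft_force: [0.4, -0.4, 0.6]
opening: 0.07
grip_force: 0.0
```

```bash
python3 - <<'E'
from h import *
im,c=save('wrist','w8'); s=robot.observe(); X=s['tool_pos'];print(X,s['q'].round(1))
ex=np.array([.9686,-.2487]);ey=np.array([.2487,.9686])
o=cv2.resize(im[0:260,180:460],None,fx=2.3,fy=2.3,interpolation=cv2.INTER_CUBIC)
for a,b in[(.04,.025),(.04,-.025),(-.07,.025),(-.07,-.025),(-.01,0)]:
    q=(pix(c,[*(np.array([.585,.249])+a*ex+b*ey),.042])-[180,0])*2.3; cv2.circle(o,tuple(int(v) for v in q),3,(255,0,0),-1)
q=(pix(c,[.585,.249,.086])-[180,0])*2.3; cv2.circle(o,tuple(int(v) for v in q),3,(0,255,0),-1)
cv2.imwrite('pics/w8c.png',o[:,:,::-1])
E
```

```text
[0.50298831 0.26993665 0.12490827] [ 16.8   8.6 104.5  -0.   67.1 121.3]
```

View pics/w8c.png

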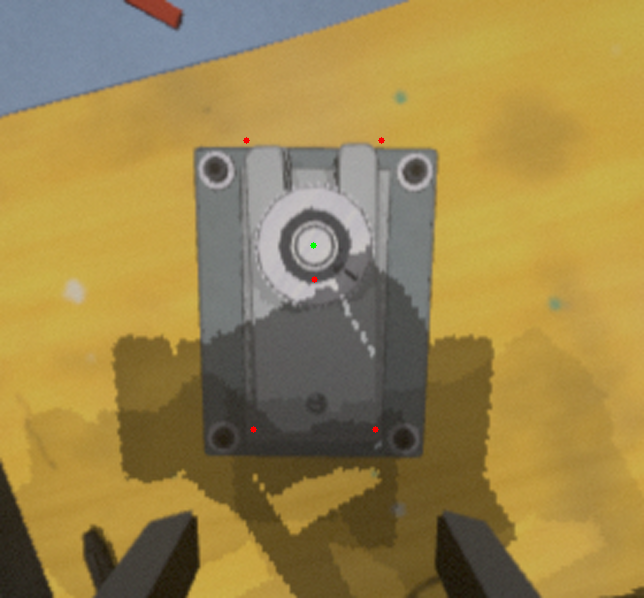

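Viewed: both plates sit as one square pile round the post. The tail edge is on the predicted line (row 430) and the post tip at (315,246). Next I move over the nut and wind the wrist back.

Call:
play_rows(
  deltas=[
    {"dp": [30,0,0],"roll": -0.18,"claw": 70},
    {"dp": [60,0,0],"roll": -0.36,"claw": 70},
    {"dp": [84.5,0,0],"roll": -0.54,"claw": 70},
    {"dp": [84.5,0,0],"roll": -0.72,"claw": 70},
    {"dp": [84.5,0,0],"roll": -0.9,"claw": 70},
    {"dp": [84.5,0,0],"roll": -1.08,"claw": 70},
    {"dp": [84.5,0,0],"roll": -1.26,"claw": 70},
    {"dp": [84.5,0,0],"roll": -1.44,"claw": 70},
    {"dp": [84.5,0,0],"roll": -1.62,"claw": 70},
    {"dp": [84.5,0,0],"roll": -1.8,"claw": 70},
    {"dp": [84.5,0,0],"roll": -1.98,"claw": 70},
    {"dp": [84.5,0,0],"roll": -2.16,"claw": 70},
  ],
)

```text
t: 14.98
tool_pos: [0.5849, 0.2488, 0.1244]
eef_rot: [[-0.337, 0.942, -0.003], [0.942, 0.337, -0.001], [0.0, -0.003, -1.0]]
ft_force: [0.3, -0.1, -0.4]
opening: 0.0701
grip_force: 0.0
```

Call:
play_rows(
  deltas=[
    {"dp": [0,0,0],"roll": -0.18,"claw": 70},
    {"dp": [0,0,0],"roll": -0.36,"claw": 70},
    {"dp": [0,0,0],"roll": -0.54,"claw": 70},
    {"dp": [0,0,0],"roll": -0.72,"claw": 70},
    {"dp": [0,0,0],"roll": -0.9,"claw": 70},
    {"dp": [0,0,0],"roll": -1.08,"claw": 70},
    {"dp": [0,0,0],"roll": -1.26,"claw": 70},
    {"dp": [0,0,0],"roll": -1.44,"claw": 70},
    {"dp": [0,0,0],"roll": -1.62,"claw": 70},
    {"dp": [0,0,0],"roll": -1.8,"claw": 70},
    {"dp": [0,0,0],"roll": -1.98,"claw": 70},
    {"dp": [0,0,0],"roll": -2.16,"claw": 70},
  ],
)

```text
t: 16.48
tool_pos: [0.5849, 0.2488, 0.1244]
eef_rot: [[-0.596, -0.803, -0.003], [-0.803, 0.596, -0.001], [0.002, 0.002, -1.0]]
ft_force: [-0.7, -0.2, -0.9]
opening: 0.0702
grip_force: 0.0
```

Call:
play_rows(
  deltas=[
    {"dp": [0,0,0],"roll": -0.17,"claw": 70},
    {"dp": [0,0,0],"roll": -0.32,"claw": 70},
    {"dp": [0,0,0],"roll": -0.32,"claw": 70},
    {"dp": [0,0,0],"roll": -0.32,"claw": 70},
  ],
)

```text
t: 16.98
tool_pos: [0.585, 0.2491, 0.1254]
eef_rot: [[-0.32, -0.947, -0.001], [-0.947, 0.32, -0.0], [0.001, 0.001, -1.0]]
ft_force: [0.2, -0.3, 0.1]
opening: 0.0701
grip_force: 0.0
```

```bash
python3 - <<'E'
from h import *
s=robot.observe(); X=s['tool_pos'];R=s['eef_rot'];print(X,s['q'].round(1),s['torque'].round(3),s['ft_force'].round(2))
print(R.T@(np.array([.585,.249,.086])-X)*1e3)
E
```

```text
[0.584999   0.24908466 0.12542753] [  12.9   16.8   94.7   -0.    68.6 -148.5] [ 0.131 -0.002  0.011] [ 0.25 -0.35  0.05]
[ 0.0481483  -0.07816622 39.42751773]
```

Call:
play_rows(
  deltas=[
    {"dp": [0,0,30],"roll": 0,"claw": 70},
    {"dp": [0,0,55],"roll": 0,"claw": 70},
    {"dp": [0,0,68],"roll": 0,"claw": 70},
    {"dp": [0,0,69.5],"roll": 0,"claw": 60},
    {"dp": [0,0,69.5],"roll": 0,"claw": 35},
    {"dp": [0,0,69.5],"roll": 0,"claw": 35},
    {"dp": [0,0,69.5],"roll": 0,"claw": 35},
    {"dp": [0,0,69.5],"roll": 0,"claw": 35},
  ],
  grip_force=25,
)

```text
t: 17.98
tool_pos: [0.586, 0.2495, 0.058]
eef_rot: [[-0.318, -0.948, 0.002], [-0.948, 0.318, 0.0], [-0.001, -0.002, -1.0]]
ft_force: [1.5, 0.5, 3.5]
opening: 0.0376
grip_force: 25.0
```

```bash
cat > st.py <<'E'
from h import *
s=robot.observe();print(s['t'],s['tool_pos'].round(4),s['q'].round(1),'T',s['torque'].round(3),'F',s['ft_force'].round(1),'e6',s['joint_efforts'][5].round(4),s['opening'].round(4),round(s['grip_force'],1))
print('yaw',np.arctan2(s['eef_rot'][1,0],s['eef_rot'][0,0]).round(3))
E
python3 st.py
```

```text
Traceback (most recent call last):
  File "st.py", line 2, in <module>
    s=robot.observe();print(s['t'],s['tool_pos'].round(4),s['q'].round(1),'T',s['torque'].round(3),'F',s['ft_force'].round(1),'e6',s['joint_efforts'][5].round(4),s['opening'].round(4),round(s['grip_force'],1))
                                                                                                                                                                  ^^^^^^^^^^^^^^^^^^
AttributeError: 'float' object has no attribute 'round'
```

Call:
play_rows(
  deltas=[
    {"dp": [0,0,0.3],"roll": 0.15,"claw": 35},
    {"dp": [0,0,0.6],"roll": 0.3,"claw": 35},
    {"dp": [0,0,0.9],"roll": 0.45,"claw": 35},
    {"dp": [0,0,1.15],"roll": 0.6,"claw": 35},
    {"dp": [0,0,1.43],"roll": 0.75,"claw": 35},
    {"dp": [0,0,1.72],"roll": 0.9,"claw": 35},
    {"dp": [0,0,2.0],"roll": 1.05,"claw": 35},
    {"dp": [0,0,2.3],"roll": 1.2,"claw": 35},
    {"dp": [0,0,2.58],"roll": 1.35,"claw": 35},
    {"dp": [0,0,2.87],"roll": 1.5,"claw": 35},
  ],
)

```text
t: 19.23
tool_pos: [0.5859, 0.2498, 0.0551]
eef_rot: [[-0.967, 0.255, 0.002], [0.255, 0.967, 0.001], [-0.002, 0.001, -1.0]]
ft_force: [0.2, 1.2, 3.0]
opening: 0.0378
grip_force: 25.0
```

```bash
sed -i "s/s\['opening'\].round(4)/round(s['opening'],4)/" st.py; python3 st.py
```

```text
19.225 [0.5859 0.2498 0.0551] [ 12.9  21.9  96.3   0.   61.6 -62.4] T [ 0.193 -0.175  0.023] F [0.2 1.2 3. ] e6 -0.9223 0.0378 25.0
yaw 2.884
```

Call:
play_rows(
  deltas=[
    {"dp": [0,0,0.3],"roll": 0.15,"claw": 35},
    {"dp": [0,0,0.6],"roll": 0.3,"claw": 35},
    {"dp": [0,0,0.9],"roll": 0.45,"claw": 35},
    {"dp": [0,0,1.15],"roll": 0.6,"claw": 35},
    {"dp": [0,0,1.43],"roll": 0.75,"claw": 35},
    {"dp": [0,0,1.72],"roll": 0.9,"claw": 35},
    {"dp": [0,0,2.0],"roll": 1.05,"claw": 35},
  ],
)

```text
t: 20.1
tool_pos: [0.5861, 0.2499, 0.0531]
eef_rot: [[-0.26, 0.966, 0.002], [0.966, 0.26, 0.001], [0.0, 0.002, -1.0]]
ft_force: [0.3, 1.0, 2.1]
opening: 0.0379
grip_force: 25.0
```

```bash
python3 st.py; python3 - <<'E'
from h import *
T=[]
for i in range(6): im=robot.get_image('wrist'); s=robot.observe(); T.append(s['torque'][2])
cv2.imwrite('pics/w9.png',im[:,:,::-1]);print(np.round(T,3))
E
```

```text
20.1 [0.5861 0.2499 0.0531] [12.9 22.1 96.4  0.  61.4 -2.2] T [ 0.194 -0.21   0.072] F [0.3 1.  2.1] e6 -0.9213 0.0379 25.0
yaw 1.834
[-0.079 -0.087  0.033 -0.072 -0.043 -0.047]
```

Call:
play_rows(
  deltas=[
    {"dp": [0,0,0.3],"roll": 0.15,"claw": 35},
    {"dp": [0,0,0.6],"roll": 0.3,"claw": 35},
    {"dp": [0,0,0.8],"roll": 0.4,"claw": 35},
  ],
)

```text
t: 20.78
tool_pos: [0.5862, 0.2499, 0.0523]
eef_rot: [[0.134, 0.991, 0.002], [0.991, -0.134, 0.001], [0.001, 0.002, -1.0]]
ft_force: [2.2, 2.6, 5.2]
opening: 0.0376
grip_force: 25.0
```

```bash
cat > tq.py <<'E'
from h import *
T=[];F=[]
for i in range(9):
    if i: robot.get_image('side')
    s=robot.observe(); T.append(s['torque'][2]);F.append(s['ft_force'][2])
print('Tz',np.round(T,3),'mean',np.mean(T[1:]).round(4),'Fz',np.mean(F).round(2),'yaw',np.arctan2(s['eef_rot'][1,0],s['eef_rot'][0,0]).round(3),s['tool_pos'].round(4),s['q'][5].round(1),s['t'])
E
python3 tq.py
```

```text
Tz [ 0.019 -0.08  -0.122 -0.082 -0.051 -0.091 -0.08  -0.036 -0.08 ] mean -0.0778 Fz 5.27 yaw 1.44 [0.5862 0.2499 0.0523] 20.4 21.175
```

Call:
play_rows(
  deltas=[
    {"dp": [0,0,0.3],"roll": 0.15,"claw": 35},
    {"dp": [0,0,0.6],"roll": 0.3,"claw": 35},
    {"dp": [0,0,0.8],"roll": 0.4,"claw": 35},
  ],
)

```text
t: 21.55
tool_pos: [0.5862, 0.2498, 0.0515]
eef_rot: [[0.509, 0.861, 0.003], [0.861, -0.509, 0.001], [0.002, 0.002, -1.0]]
ft_force: [2.0, 1.8, 5.2]
opening: 0.0379
grip_force: 25.0
```

```bash
python3 tq.py
```

```text
Tz [ 0.046 -0.055 -0.07  -0.038  0.01  -0.017 -0.024 -0.029 -0.09 ] mean -0.0392 Fz 5.26 yaw 1.04 [0.5862 0.2499 0.0515] 43.3 21.95
```

Call:
play_rows(
  deltas=[
    {"dp": [0,0,0.3],"roll": 0.15,"claw": 35},
    {"dp": [0,0,0.6],"roll": 0.3,"claw": 35},
    {"dp": [0,0,0.8],"roll": 0.4,"claw": 35},
  ],
)

```text
t: 22.32
tool_pos: [0.5863, 0.2498, 0.0508]
eef_rot: [[0.804, 0.595, 0.003], [0.595, -0.804, 0.001], [0.003, 0.001, -1.0]]
ft_force: [2.3, 1.8, 6.1]
opening: 0.0378
grip_force: 25.0
```

```bash
python3 tq.py
```

```text
Tz [ 0.093 -0.07  -0.076 -0.082 -0.073 -0.106 -0.087 -0.085 -0.054] mean -0.079 Fz 5.25 yaw 0.64 [0.5863 0.2498 0.0508] 66.2 22.725
```

Call:
play_rows(
  deltas=[
    {"dp": [0,0,0.2],"roll": 0.15,"claw": 35},
    {"dp": [0,0,0.4],"roll": 0.3,"claw": 35},
  ],
)

```text
t: 22.98
tool_pos: [0.5863, 0.2497, 0.0503]
eef_rot: [[0.944, 0.329, 0.003], [0.329, -0.944, 0.001], [0.003, 0.0, -1.0]]
ft_force: [1.8, 2.2, 4.4]
opening: 0.0377
grip_force: 25.0
```

```bash
python3 tq.py
```

```text
Tz [ 0.03  -0.029 -0.104 -0.006 -0.057 -0.065 -0.05  -0.04  -0.074] mean -0.0533 Fz 4.94 yaw 0.341 [0.5863 0.2497 0.0503] 83.3 23.375
```

Call:
play_rows(
  deltas=[
    {"dp": [0,0,0.2],"roll": 0.15,"claw": 35},
    {"dp": [0,0,0.4],"roll": 0.3,"claw": 35},
  ],
)

```text
t: 23.62
tool_pos: [0.5864, 0.2496, 0.0502]
eef_rot: [[0.999, 0.037, 0.003], [0.037, -0.999, 0.0], [0.003, -0.0, -1.0]]
ft_force: [1.8, 0.1, 7.1]
opening: 0.0378
grip_force: 25.0
```

```bash
python3 tq.py
```

```text
Tz [ 0.116  0.011  0.006 -0.012  0.001 -0.002 -0.028 -0.044  0.001] mean -0.0085 Fz 6.89 yaw 0.041 [0.5864 0.2497 0.0502] 100.5 24.025
```

Call:
play_rows(
  deltas=[
    {"dp": [0,0,0.2],"roll": 0.15,"claw": 35},
    {"dp": [0,0,0.4],"roll": 0.3,"claw": 35},
  ],
)

```text
t: 24.28
tool_pos: [0.5864, 0.2496, 0.0501]
eef_rot: [[0.966, -0.26, 0.003], [-0.26, -0.966, 0.0], [0.002, -0.001, -1.0]]
ft_force: [1.0, 1.4, 9.3]
opening: 0.0377
grip_force: 25.0
```

```bash
python3 tq.py
```

```text
Tz [ 0.115 -0.019  0.02   0.06   0.045  0.052  0.011 -0.047  0.027] mean 0.0186 Fz 8.37 yaw -0.259 [0.5864 0.2496 0.0501] 117.7 24.675
```

Call:
play_rows(
  deltas=[
    {"dp": [0,0,0],"roll": 0.1,"claw": 35},
    {"dp": [0,0,0],"roll": 0.2,"claw": 35},
    {"dp": [0,0,0],"roll": 0.2,"claw": 35},
  ],
)

```text
t: 25.05
tool_pos: [0.5864, 0.2495, 0.05]
eef_rot: [[0.896, -0.443, 0.003], [-0.443, -0.896, 0.0], [0.002, -0.001, -1.0]]
ft_force: [2.3, 1.4, 8.7]
opening: 0.0376
grip_force: 25.0
```

```bash
python3 tq.py; cat > mk.py <<'E'
from h import *
import sys
def prof(im,T,zt):
    c=dict(robot.get_calibration('wrist'));c['camera_from_world']=T
    g=cv2.GaussianBlur(cv2.cvtColor(im,cv2.COLOR_RGB2GRAY),(3,3),0)
    ctr=pix(c,[.5855,.2492,zt]); cx=np.array(T)[0,:3]; up=-np.array(T)[1,:3]; up[2]=0;up/=np.linalg.norm(up)
    out=[]
    for d in range(-90,91,10):
        a=np.radians(d);v=[]
        for r in(.0145,.0165,.018):
            p=np.array([.5855,.2492,zt])+r*(np.cos(a)*up+np.sin(a)*cx);u=pix(c,p);v.append(g[int(round(u[1])),int(round(u[0]))] if 0<=u[1]<400 else -1)
        out.append(int(np.mean(v)))
    return ctr.round(0),out
im=cv2.imread('pics/w9.png')[:,:,::-1].copy()
cam=robot.get_calibration('wrist');s=robot.observe();now=robot.get_image('wrist');cv2.imwrite('pics/w10.png',now[:,:,::-1])
T=np.array(cam['camera_from_world'])
yw=np.arctan2(s['eef_rot'][1,0],s['eef_rot'][0,0]); d=yw-1.834  # rotate world by d before T
cc=np.array([.5861,.2498]);A=np.eye(4);A[:2,:2]=[[np.cos(d),-np.sin(d)],[np.sin(d),np.cos(d)]];A[:2,3]=cc-A[:2,:2]@cc;A[2,3]=s['tool_pos'][2]-.0531
z=s['tool_pos'][2]
print(prof(im,T@A,.0445+.0315)); print(prof(now,T,.042+.0315))
E
python3 mk.py
```

```text
Tz [0.083 0.078 0.014 0.049 0.089 0.086 0.078 0.089 0.107] mean 0.0739 Fz 8.32 yaw -0.459 [0.5864 0.2495 0.0501] 129.2 25.45
(array([314., 250.]), [49, 50, 58, 62, 63, 65, 65, 65, 67, 68, 69, 67, 67, 41, 68, 67, 68, 66, 66])
(array([317., 250.]), [58, 56, 57, 58, 57, 60, 57, 59, 60, 61, 60, 60, 53, 59, 60, 60, 60, 59, 57])
```

The dark mark on the nut stays at about 30–40° in the gripper's frame, so there's almost no slip. Torque and vertical force rise from yaw ≈ 0.3 on, which is first contact, and we're now about 0.75 rad past it. Back off to yaw ≈ 1.87.

Call:
play_rows(
  deltas=[
    {"dp": [0,0,-0.1],"roll": -0.15,"claw": 35},
    {"dp": [0,0,-0.3],"roll": -0.3,"claw": 35},
    {"dp": [0,0,-0.5],"roll": -0.45,"claw": 35},
    {"dp": [0,0,-0.7],"roll": -0.6,"claw": 35},
    {"dp": [0,0,-0.9],"roll": -0.75,"claw": 35},
    {"dp": [0,0,-1.2],"roll": -0.9,"claw": 35},
    {"dp": [0,0,-1.5],"roll": -1.05,"claw": 35},
    {"dp": [0,0,-1.8],"roll": -1.2,"claw": 35},
  ],
)

```text
t: 26.5
tool_pos: [0.5862, 0.2498, 0.051]
eef_rot: [[0.735, 0.678, 0.003], [0.678, -0.735, 0.001], [0.003, 0.001, -1.0]]
ft_force: [2.6, 2.8, 3.7]
opening: 0.038
grip_force: 25.0
```

Call:
play_rows(
  deltas=[
    {"dp": [0,0,-0.3],"roll": -0.15,"claw": 35},
    {"dp": [0,0,-0.6],"roll": -0.3,"claw": 35},
    {"dp": [0,0,-0.9],"roll": -0.45,"claw": 35},
    {"dp": [0,0,-1.2],"roll": -0.6,"claw": 35},
    {"dp": [0,0,-1.5],"roll": -0.75,"claw": 35},
    {"dp": [0,0,-1.7],"roll": -0.9,"claw": 35},
    {"dp": [0,0,-2.0],"roll": -1.03,"claw": 35},
    {"dp": [0,0,-2.2],"roll": -1.13,"claw": 35},
    {"dp": [0,0,-2.2],"roll": -1.13,"claw": 35},
    {"dp": [0,0,-2.2],"roll": -1.13,"claw": 35},
  ],
)

```text
t: 27.75
tool_pos: [0.5861, 0.2498, 0.0532]
eef_rot: [[-0.293, 0.956, 0.002], [0.956, 0.293, 0.001], [0.0, 0.002, -1.0]]
ft_force: [3.1, 4.6, 4.8]
opening: 0.0379
grip_force: 25.0
```

```bash
python3 tq.py; sed -i 's/91,10/91,4/; s/\.042+\.0315))$/.045+.0315))/' mk.py; cat >> mk.py <<'E'
w=cv2.imread('pics/w10b.png')
c=robot.get_calibration('wrist')
E
sed -i "s#pics/w10.png#pics/w11.png#; /w10b/d" mk.py; python3 mk.py; python3 - <<'E'
from h import *
im,c=save('scene','sc_end'); a=cv2.imread('pics/scene0.png').astype(int); d=np.abs(im[:,:,::-1].astype(int)-a).sum(2)>90
# bystander regions: marker, screwdriver, tape, nozzle
for n,(u0,u1,v0,v1) in dict(marker=(280,340,300,336),driver=(340,378,235,310),tape=(205,250,205,240),cup=(252,278,150,182)).items(): print(n,d[v0:v1,u0:u1].mean().round(3))
E
```

```text
Tz [0.022 0.047 0.051 0.081 0.008 0.044 0.038 0.049 0.029] mean 0.0434 Fz 4.57 yaw 1.868 [0.5861 0.2498 0.0531] -4.2 28.15
(array([318., 250.]), [65, 66, 66, 66, 66, 66, 65, 65, 66, 65, 66, 67, 66, 66, 66, 64, 66, 66, 66, 67, 68, 68, 69, 69, 68, 68, 68, 67, 67, 65, 52, 52, 65, 66, 67, 67, 66, 66, 68, 68, 67, 67, 64, 63, 63, 62])
(array([318., 250.]), [66, 67, 66, 65, 66, 66, 65, 65, 65, 64, 65, 67, 67, 65, 66, 65, 65, 66, 67, 67, 68, 69, 68, 69, 69, 69, 69, 68, 67, 63, 44, 52, 66, 66, 66, 67, 66, 66, 67, 67, 67, 66, 64, 64, 64, 62])
marker 0.0
driver 0.455
tape 0.07
cup 0.899
```

```bash
python3 - <<'E'
from h import *
g0=cv2.imread('pics/w9.png',0);g1=cv2.imread('pics/w11.png',0)
c1=robot.get_calibration('wrist');s=robot.observe();T=np.array(c1['camera_from_world'])
d=np.arctan2(s['eef_rot'][1,0],s['eef_rot'][0,0])-1.834;cc=np.array([.5861,.2498]);A=np.eye(4);A[:2,:2]=[[np.cos(d),-np.sin(d)],[np.sin(d),np.cos(d)]];A[:2,3]=cc-A[:2,:2]@cc
c0=dict(c1);c0['camera_from_world']=T@A
m=np.zeros_like(g0);ex=np.array([.9686,-.2487]);ey=np.array([.2487,.9686]);P=lambda a,b:pix(c0,[*(np.array([.585,.249])+a*ex+b*ey),.042])
cv2.fillPoly(m,[np.array([P(-.075,.03),P(-.075,-.03),P(-.03,-.03),P(-.03,.03)]).astype(np.int32)],255)
p=cv2.goodFeaturesToTrack(g0,20,.02,4,mask=m);q,st,e=cv2.calcOpticalFlowPyrLK(g0,g1,p,None,winSize=(11,11))
for a,b,k,er in zip(p[:,0],q[:,0],st[:,0],e[:,0]):
    if k:
        W=ray(c0,*a,.042);V=ray(c1,*b,.042);l=(W[:2]-[.585,.249])@np.array([ex,ey]).T
        print('at',(l*1e3).round(0),'moved mm',((V-W)[:2]*1e3).round(1),er.round(1))
E
```

```text
at [-31.  30.] moved mm [-0.5 -0.2] 3.7
at [-49.  17.] moved mm [-0.2 -0.2] 3.9
at [-32.  19.] moved mm [ 0.1 -0.1] 2.7
at [-43.  21.] moved mm [-0.4 -0.3] 3.3
at [-46.  13.] moved mm [ 1.4 -2.2] 5.3
at [-64.  30.] moved mm [-0.3 -0.5] 4.8
at [-35.  24.] moved mm [-0.3 -0.1] 3.9
at [-71.  27.] moved mm [-0.4 -0.5] 2.6
at [-38.  23.] moved mm [-0.3 -0.2] 3.2
at [-34.  21.] moved mm [-0.  -0.2] 5.0
at [-74.  26.] moved mm [-0.4 -0.5] 2.5
at [-38.  16.] moved mm [4.  0.2] 10.4
at [-32.  24.] moved mm [-0.2 -0.1] 4.1
at [-40.  15.] moved mm [-1.7 -1.9] 5.5
at [-71. -26.] moved mm [-0.  -0.3] 2.3
at [-43.  13.] moved mm [ 1.  -1.3] 8.5
at [-41.  22.] moved mm [-0.1 -0.2] 2.3
at [-35.  17.] moved mm [ 0.4 -0.8] 9.2
at [-46.  19.] moved mm [-0.2 -0.2] 4.5
at [-61.   3.] moved mm [-0.1 -0.5] 1.8
```

The pile hasn't moved and the nut hasn't slipped in the grip, so I'm handing in.

```bash
python3 -c "
from bench import robot
print(robot.sign_off())"
```

```text
the job is handed in; nothing more can be done
None
```

I handed the job in: both plates are home as one square pile, and the nut was threaded down onto them and backed off about a quarter turn (nut_turn roughly 4.7, estimated), still gripped at 25 N. No verdict came back. I didn't confirm that the screwdriver, which lay against the second plate, and the cup stayed put, because the last picture didn't show them clearly.

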